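# Return the grinding balls through the spring flap

## Robot

A 6-joint arm with a two-finger parallel gripper is mounted at the origin on a cart in front of the work surface, level with it; the furniture and walls round the work are solid. World frame = base frame: x ahead of the robot, y to its left, z up, the work surface at z = 0. Lengths are in m, angles in rad, forces in N, time in s.
With the tool pointing down it reaches from about 0.3 to 0.775 m from the base axis. Payload 14.6 kg.
Tool frame: the origin (TCP) lies at the very end of the fingers, on their centre line; the grasp point (between the pads) lies 19 mm behind it; z points along the fingers, y is the direction in which the jaws open and shut (so a half turn about z gives the same grasp; the last joint's range is limited). The gripper opens to 94 mm and grips with 3 to 60 N. Pads are 16 mm wide; open, the fingers measure 119 mm over their backs; the gripper's body (75 mm by 177 mm) begins 78 mm behind the grasp point.
Start: joints at [1.062, 0.3, 1.521, -0, 1.321, -0.067], TCP at [0.235, 0.497, 0.205] pointing down, gripper open.
Joint ranges: [-3.03, 3.03], [-0.79, 2.21], [0.23, 2.52], [-1.04, 4.18], [0, 3.07], [-2.55, 2.55]. Speed limits (rad/s): [2.22, 2.22, 2.57, 3.14, 3.14, 3.14].

## Interface

Orientations are given as a unit quaternion [x, y, z, w].
In Python, from workcell import * gives the robot as it stands. The module is installed in compiled form; this text tells all that it offers.
- The arm moves only by the tool arm_command, never from a script. Its argument "motion" is one flat list of numbers, 6 for each row, row after row: the shift along the tool's x, y, z in mm, then the turn, a rotation vector about the tool's x, y, z in rad. A call has 1 to 5 rows; each row shifts and turns the commanded pose from where the row before left it, along the tool's axes as they then stand; what a row does not reach is not made up. A row lasts 1/12 s, in which the tool goes at most 41.7 mm and 7.16 degrees, less where a joint would pass 70% of its speed; a pose out of reach is approached as far as the arm can. A call with a gripper value outside its range is refused whole. "fingers" is the finger opening in mm, from 0 to 94, set as the call begins (left out, the last holds). The fingers move at their own pace and stop on an object; the grip force is fixed at half the most. Time passes only in rows, so rows that do not move let the fingers close. It gives the time, the measured TCP pose, the force and the opening at its end, in the units of the state.
- read_state(): the state, without advancing time (a new reading comes with each control period).
- read_camera(name): name is "scene" or "side" or "wrist"; returns a dict with "img" (384x512x3 uint8, blue, green, red), "fx", "fy", "cx", "cy" (pixels), "R" (3x3) and "t" (3): a world point X has camera coordinates R X + t; the wrist camera has in their place "tool_from_camera" (4x4, takes a point from camera to tool coordinates, whose origin is the TCP and whose axes are the flange's). Camera axes: x right, y down, z forward; pixel columns grow to the right and rows downward; lengths in m; the calibration is good to about 2 mm. The wrist camera is an equidistant fisheye: a pixel r from the principal point sees the ray r / f radians off the axis. A picture is of the moment at which its call begins: read the wrist's pose just before it. There is no depth.
- job_done(): hands the job in, once; it reports no verdict.
Trained networks look in a picture, given as the dict that the camera call returned (one of the last four; its "shot" number tells which), for a name from the list of things; names that differ only in an ending like _2 or _b are one class to them, and where a whole thing is asked for, a point or a joint stands for the part that bears it (a point fixed in the world has none). Each returns a list of dicts, best first, with "confidence" (0 to 1); they miss things now and then, are a little off and sometimes report something else, mostly with a low value. They report only what shows in the picture. A call takes as long as a camera call.
- silhouettes(label, picture): "region" (384x512 bool, what is visible of it).
- tip_of(label, picture): "location" ([x, y, z] in m, in world coordinates, good to about 4 mm: a listed point, or the origin of a listed thing).
The state is a dict: "clock": time; "joints": joint angles; "qvel": joint speeds; "effort": joint torques, N m; "position": TCP position; "tcp_rot": TCP orientation; "force": force on the tool from outside, world axes, zero at the start; "wrist_torque": the same for the moment, N m; "grip_width": opening from 0.0 (shut) to 1.0 (fully open).
Only numpy, scipy, OpenCV 4.12 (cv2) and the standard library are available. Lean on these libraries where they do the work, as an engineer would, in place of code of your own. Each camera call takes 0.05 s, during which the arm holds its last target.

## Task

Return the two steel grinding balls to the flap hopper: take the scoop that holds them by its grip, push the hopper's spring flap inward with the front of the scoop, and tip the scoop there, holding the flap open, until both balls have rolled inside. Then set the empty scoop down upright on the bench.

Things in the scene. Friction and masses are not known exactly. Their poses are not given: they have to be found in the camera images.
- scoop: Aluminium scoop holding the balls (its twin is empty). Origin: underside, below the lip; x forward over the lip, z up. Tray 70 mm wide, x -85 to 0; its floor ramps up 17 deg to the lip, 9 mm high. Side walls, 32 high, run on past the lip to x 30. Black upright grip: centre x -110 mm, 14 thick in y, 32 in x, z 30 to 88; take it across y at z 65. Carry level; tipped lip-down 35 to 45 deg it empties.
- hopper: Grey bin, fixed, 170 x 140 x 153 mm. Origin: underside centre, z up. Mouth 132 mm wide, sloping on its -x side from sill (x -85, z 63 mm) up to flap hinge (x -40, z 150). Flap 126 x 95 mm, spring-shut, swings inward, 1 to 3 N. Enter level along +x, scoop underside at z 75, until its lip is at x -45: the tips of its side walls push the flap and keep it off the balls; then tip 40 deg about the lip.
- ball_a: One of two equal steel grinding balls, 20 mm in diameter, 30 g, in the tray of the scoop at the start. Origin: its centre.
- ball_b: The other steel grinding ball, as ball_a.

How it is judged:
On the way, in this order (a step that is already met when the one before it is completed fails the run):
1. the front of the scoop has pushed the flap inward and stands in the hopper's mouth, both balls still in the scoop (y of scoop in the frame of hopper between -0.07 and 0.07 m and z of scoop in the frame of hopper between 0.02 and 0.14 m and x of scoop in the frame of hopper between -0.07 and 0.08 m and z of each of ball_a, ball_b in the frame of hopper above 0.055 m and distance between each of ball_a, ball_b and scoop below 0.1 m and contact force between scoop and hopper above 0.2 N), for 0.1 s.
2. both balls have rolled into the hopper while the front of the scoop is still in its mouth (y of scoop in the frame of hopper between -0.07 and 0.07 m and z of scoop in the frame of hopper between 0.02 and 0.14 m and x of scoop in the frame of hopper between -0.085 and 0.08 m and x of ball_a in the frame of hopper between -0.085 and 0.085 m and y of ball_a in the frame of hopper between -0.07 and 0.07 m and z of ball_a in the frame of hopper between 0 and 0.05 m and x of ball_b in the frame of hopper between -0.085 and 0.085 m and y of ball_b in the frame of hopper between -0.07 and 0.07 m and z of ball_b in the frame of hopper between 0 and 0.05 m), for 0.1 s.
At the end, for the whole second after the job is handed in: Both balls lie inside the hopper (centres within its walls, below 50 mm over its underside); the scoop stands upright on the bench (within 0.15 rad, its underside within 10 mm of the bench top) and at rest (x of ball_a in the frame of hopper between -0.085 and 0.085 m and y of ball_a in the frame of hopper between -0.07 and 0.07 m and z of ball_a in the frame of hopper between 0 and 0.05 m and x of ball_b in the frame of hopper between -0.085 and 0.085 m and y of ball_b in the frame of hopper between -0.07 and 0.07 m and z of ball_b in the frame of hopper between 0 and 0.05 m and angle between scoop's own z axis and vertical below 0.15 rad and height (world z) of scoop between -0.006 and 0.01 m and linear speed of scoop below 0.03 m/s); the robot touches nothing.
It also fails if it takes over 59 s, if anything falls off the work surface, if the arm or the gripper's body presses on something with over 40 N, if the wrist force passes 120 N, or if a joint passes its speed limit or range.

## Working session

There is one attempt and no reset: what is moved stays moved. The work goes in short steps, Python scripts to look and compute and a tool call to move; the robot and the scene stay as the last step left them, time stands still between calls to the robot, and variables do not carry over. Pictures are saved under pics/ and viewed, and the job is handed in when it is done.

Besides the shell and the picture viewer there is one more tool, called after ">>>" as name(argument=value, ...) on one line, values as JSON. arm_command: Moves the arm, as the interface text tells. Its arguments: {"type":"object","properties":{"motion":{"type":"array","items":{"type":"number"}},"fingers":{"type":"number"}},"required":["motion"]}

```bash
mkdir -p pics; python3 - <<'E'
from workcell import *
import cv2
s=read_state();print(s)
for n in ["scene","side"]:
    c=read_camera(n);cv2.imwrite(f"pics/{n}0.png",c["img"])
    for l in ["scoop","hopper","ball_a"]:
        print(n,l,[(round(d["confidence"],2),[round(float(v),4) for v in d["location"]]) for d in tip_of(l,c)])
E
```

```text
{'clock': 0.0, 'joints': array([ 1.06241921e+00,  3.00467684e-01,  1.52159855e+00, -1.09307549e-05,
        1.32067571e+00, -6.66423414e-02]), 'qvel': array([ 0.00103059,  0.00063833, -0.00108968,  0.00143577,  0.00073766,
        0.00074655]), 'effort': array([ 7.03038677e-04, -5.31798756e+01, -3.52745354e+01,  7.10150390e-02,
        2.43337720e-02, -1.88106715e-04]), 'position': array([0.23502706, 0.49696262, 0.20488081]), 'tcp_rot': array([ 2.19074663e-01,  9.75707928e-01, -5.52561575e-04, -1.57872828e-04]), 'force': array([-0.2394527 ,  0.05770308,  0.09031794]), 'wrist_torque': array([-0.00081552, -0.01137499,  0.01063865]), 'grip_width': 1.0019828642514161}
scene scoop [(0.94, [0.5908, 0.0008, -0.0025])]
scene hopper [(0.75, [0.5196, 0.4287, 0.004])]
scene ball_a [(0.58, [0.5998, -0.0478, 0.0137]), (0.43, [0.5667, -0.0516, 0.0135])]
side scoop [(0.73, [0.5943, 0.0038, 0.0009])]
side hopper [(0.58, [0.5222, 0.4268, 0.0])]
side ball_a [(0.58, [0.5994, -0.0429, 0.0149]), (0.54, [0.5681, -0.0586, 0.0148]), (0.2, [0.5198, 0.4292, 0.0005])]
```

View pics/scene0.png

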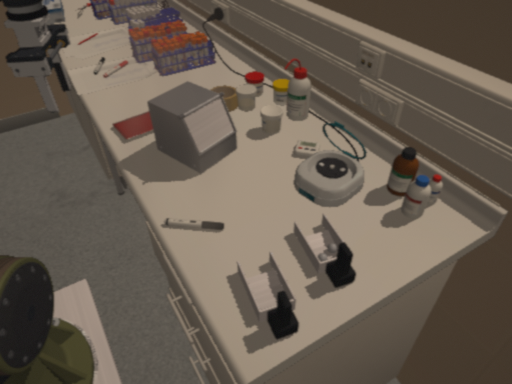

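View pics/side0.png

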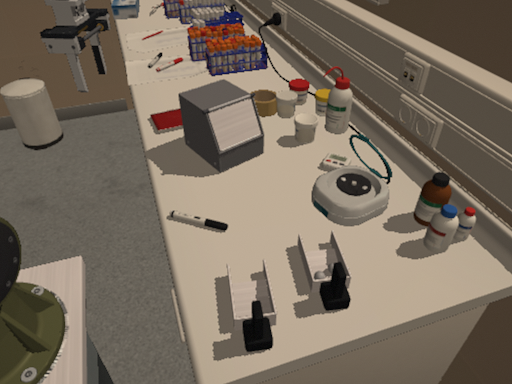

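```bash
python3 - <<'E'
import cv2,numpy as np
a=cv2.imread("pics/scene0.png");b=cv2.imread("pics/side0.png")
def z(i,x,y,w,h,n,f=6): cv2.imwrite(f"pics/{n}.png",cv2.resize(i[y:y+h,x:x+w],None,fx=f,fy=f,interpolation=cv2.INTER_CUBIC))
z(a,140,75,110,100,"z1");z(b,170,75,110,100,"z2");z(a,230,205,133,95,"z3");z(b,280,225,110,90,"z4")
E
```

```text
(no output)
```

View pics/z1.png

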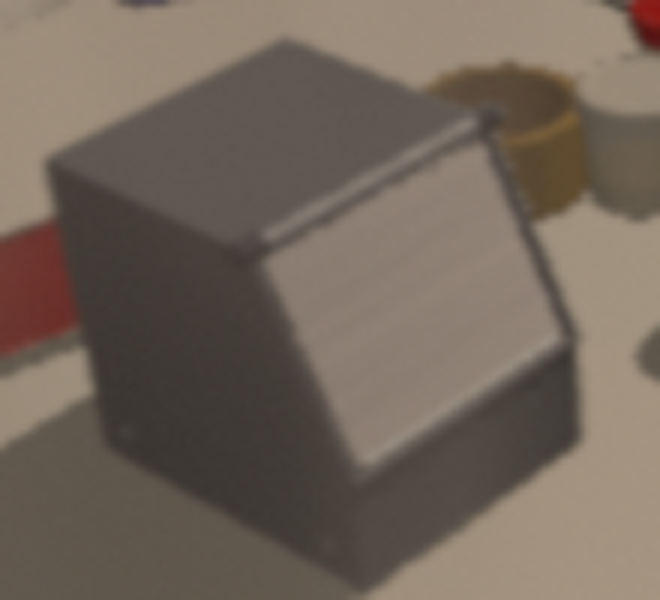

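View pics/z2.png

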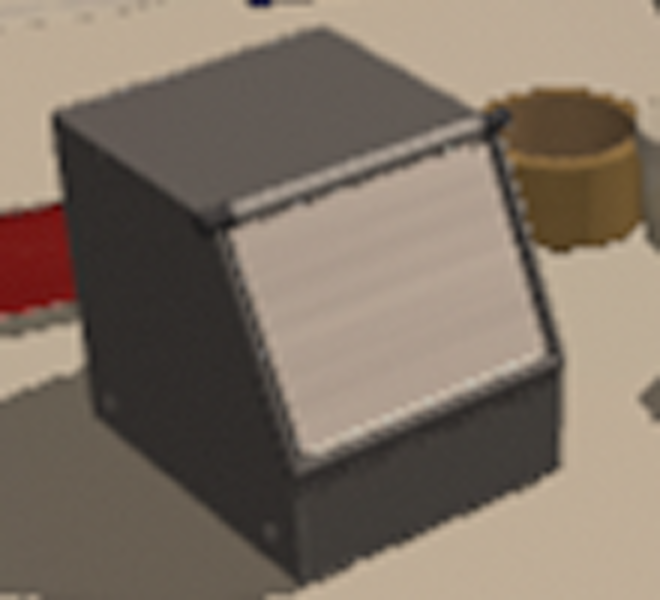

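View pics/z3.png

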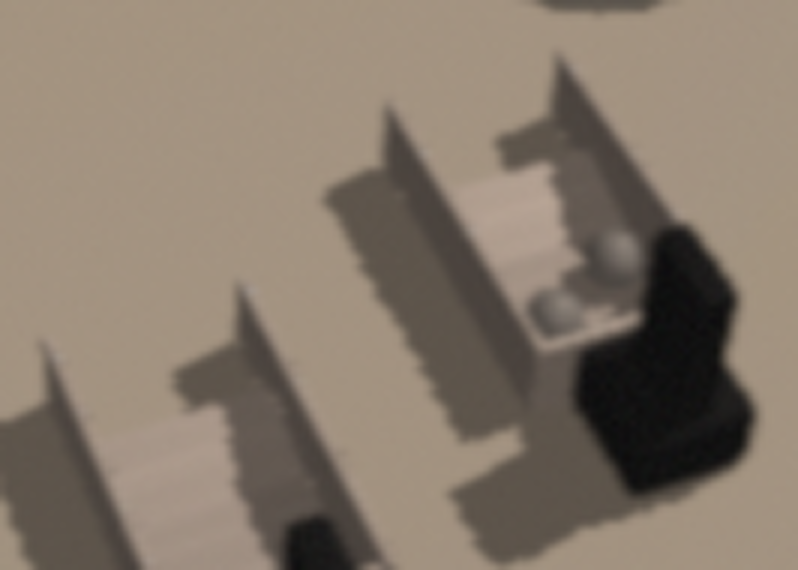

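View pics/z4.png

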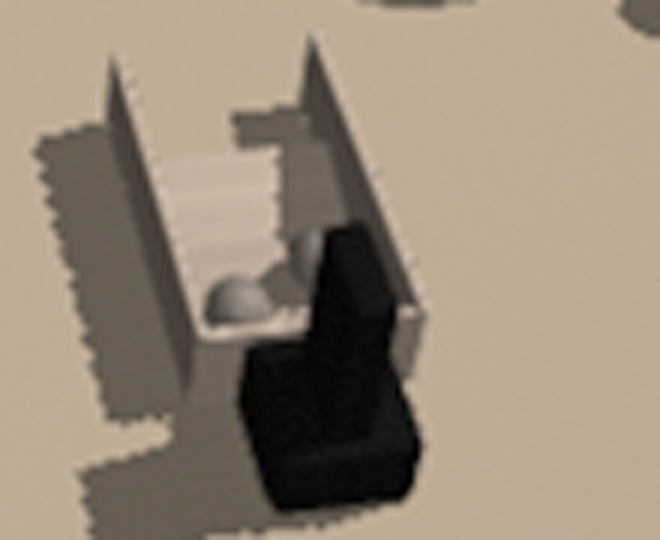

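```bash
cat > fit.py <<'E'
import numpy as np
from scipy.optimize import least_squares
def proj(c,X):
    p=np.asarray(X)@np.asarray(c["R"]).T+np.asarray(c["t"]).ravel()
    return np.c_[c["fx"]*p[:,0]/p[:,2]+c["cx"],c["fy"]*p[:,1]/p[:,2]+c["cy"]]
def world(q,M):
    c,s=np.cos(q[2]),np.sin(q[2]); M=np.asarray(M)
    return np.c_[q[0]+c*M[:,0]-s*M[:,1],q[1]+s*M[:,0]+c*M[:,1],M[:,2]]
def fit(M,obs,cams,q0):
    f=lambda q:np.concatenate([(proj(c,world(q,M))-o).ravel() for c,o in zip(cams,obs)])
    r=least_squares(f,q0,loss="soft_l1");return r.x,r.fun
E
python3 - <<'E'
from workcell import *
from fit import *
cs=[read_camera("scene"),read_camera("side")]
H=[(-.085,.07,0),(-.085,-.07,0),(.085,.07,0),(.085,.07,.153),(.085,-.07,.153),(-.04,.07,.15),(-.04,-.07,.15),(-.085,.07,.063),(-.085,-.07,.063)]
ho=[np.array([(200.8,173.3),(236.3,148.3),(157.5,148.3),(148.3,101.7),(187.5,81.7),(181.3,115.8),(221.7,94.7),(200.3,153.7),(235.8,131.7)]),
np.array([(220.5,172.2),(263.3,152.5),(185.8,143.3),(179.5,94.2),(224.2,79.7),(205.5,112),(253.3,95.3),(220,153),(263.3,135)])]
S=[(.03,.035,.032),(.03,-.035,.032),(-.094,.007,.088),(-.094,-.007,.088),(-.126,-.007,.088)]
so=[np.array([(294.7,222.2),(323.3,213.7),(340,244.2),(344.2,242.5),(352.5,255)]),np.array([(298.7,234.2),(332,231.3),(335,263),(340.3,262),(345.8,273.3)])]
for M,o,q0 in((H,ho,(.52,.428,1.9)),(S,so,(.592,.002,1.6))):
    for cc,oo in (((cs),o),([cs[0]],[o[0]]),([cs[1]],[o[1]])):
        q,r=fit(M,oo,cc,q0);print(q.round(4),np.degrees(q[2]));print(r.round(1))
E
```

```text
[0.5199 0.4304 1.9097] 109.41982452187032
[ 1.1  0.3  1.5 -0.   1.   1.2 -0.6 -1.6  0.8 -1.8  0.5  1.3  0.4 -0.3
 -1.1  0.1  1.  -2.7 -0.2  0.8  0.2  0.7 -0.3  1.  -1.4 -1.5 -0.4 -1.7
 -0.3  0.4 -0.8 -0.  -1.4 -1.   0.4 -2.2]
[0.5184 0.4307 1.9113] 109.50869411508424
[ 0.5  0.4  1.   0.1  0.4  1.4 -1.2 -1.5  0.2 -1.8 -0.1  1.4 -0.2 -0.3
 -1.6  0.2  0.4 -2.7]
[0.5209 0.4294 1.9078] 109.30698960643568
[ 0.2  1.   0.7  0.9  0.1  1.1 -0.9 -1.4  0.1 -1.6  0.1  0.5 -0.3  0.1
 -1.  -0.9  0.9 -2. ]
[0.5923 0.0022 1.3646] 78.18693991686926
[-0.1 -0.2  1.3  0.1 -1.5 -0.5  1.2 -0.9  2.  -0.3 -1.2  0.2  0.2 -0.2
 -3.1 -0.2 -0.2 -0.1  0.1  4.1]
[0.5907 0.0023 1.3592] 77.87843349945688
[-0.7  0.   0.7  0.4 -2.5 -0.2  0.2 -0.5  0.9  0.2]
[0.5936 0.0025 1.3636] 78.12783371924334
[-0.7 -0.   0.7 -0.4 -2.6 -0.5  0.4 -0.4  0.7  3.8]
```

```bash
cat > mv.py <<'E'
import numpy as np
from scipy.spatial.transform import Rotation as R
def down(az): # tool x azimuth az deg, tool z down
    x=np.array([np.cos(np.radians(az)),np.sin(np.radians(az)),0]);z=np.array([0,0,-1.]);return R.from_matrix(np.c_[x,np.cross(z,x),z])
def rows(p0,r0,p1,r1,n,prof=None):
    w=(r0.inv()*r1).as_rotvec(); s=np.linspace(0,1,n+1) if prof is None else np.asarray(prof)
    out=[];P=np.array(p0,float);Q=r0
    for k in range(n):
        tp=p0+(p1-p0)*s[k+1];tr=r0*R.from_rotvec(w*s[k+1])
        d=np.round(1000*Q.inv().apply(tp-P),1);v=np.round((Q.inv()*tr).as_rotvec(),4)
        out.append([*map(float,d),*map(float,v)]);P=P+Q.apply(d/1000);Q=Q*R.from_rotvec(v)
    for i in range(0,n,5):print(i,[x for r in out[i:i+5] for x in r])
    print("end",P.round(4),Q.as_quat().round(4));return P,Q
E
python3 - <<'E'
from workcell import *
from fit import *;from mv import *
s=read_state();c=read_camera("scene")
p=s["position"];r=R.from_quat(s["tcp_rot"])
a=np.radians(78.2);g=np.array([.5923-.11*np.cos(a),.0022-.11*np.sin(a),.15]);print(g)
t=(1-np.cos(np.linspace(0,np.pi,23)))/2; t=.35*t+.65*np.linspace(0,1,23)
rows(p,r,g,down(78.2),22,t)
Rm=np.array(c["R"]);tt=np.array(c["t"]).ravel();C=-Rm.T@tt
for px,z in(((330,200),0),((297,180),.02),((364,175),.02),((333,160),.05)):
    d=Rm.T@[(px[0]-c["cx"])/c["fx"],(px[1]-c["cy"])/c["fy"],1];print(px,(C+d*(z-C[2])/d[2]).round(3))
E
```

```text
[ 0.56980543 -0.10547541  0.15      ]
0 [-17.5, -12.6, 1.7, -0.0, 0.0, 0.0418, -20.1, -13.2, 2.0, -0.0, 0.0, 0.0465, -22.7, -13.4, 2.1, -0.0, 0.0, 0.0511, -25.4, -13.3, 2.3, -0.0, 0.0, 0.0555, -27.9, -12.7, 2.5, -0.0, 0.0, 0.0594]
5 [-30.4, -11.7, 2.6, -0.0, 0.0, 0.063, -32.5, -10.2, 2.7, -0.0, 0.0, 0.0661, -34.5, -8.4, 2.9, -0.0, 0.0, 0.0687, -36.0, -6.2, 2.9, -0.0, 0.0, 0.0707, -37.0, -3.7, 3.0, -0.0, 0.0, 0.072]
10 [-37.5, -1.0, 3.0, -0.0, 0.0, 0.0727, -37.5, 1.7, 3.0, -0.0, 0.0, 0.0727, -36.9, 4.4, 3.0, -0.0, 0.0, 0.072, -35.9, 6.9, 3.0, -0.0, 0.0, 0.0707, -34.2, 9.1, 2.8, -0.0, 0.0, 0.0687]
15 [-32.3, 11.1, 2.8, -0.0, 0.0, 0.0661, -30.1, 12.5, 2.6, -0.0, 0.0, 0.063, -27.5, 13.6, 2.4, -0.0, 0.0, 0.0594, -24.8, 14.2, 2.3, -0.0, 0.0, 0.0554, -22.2, 14.3, 2.2, -0.0, 0.0, 0.0511]
20 [-19.5, 14.0, 1.9, -0.0, 0.0, 0.0466, -16.9, 13.5, 1.7, -0.0, 0.0, 0.0418]
end [ 0.5698 -0.1055  0.15  ] [ 0.7761  0.6307 -0.      0.    ]
(330, 200) [0.695 0.076 0.   ]
(297, 180) [0.658 0.158 0.02 ]
(364, 175) [0.806 0.086 0.02 ]
(333, 160) [0.753 0.144 0.05 ]
```

>>> arm_command(motion=[-17.5,-12.6,1.7,0,0,0.042,-20,-13,2,0,0,0.0465,-22.5,-13.5,2,0,0,0.051,-25.5,-13.5,2.3,0,0,0.0555,-28,-12.5,2.5,0,0,0.0595], fingers=60)

```text
clock: 0.97
position: [0.2991, 0.3815, 0.1949]
tcp_rot: [0.342, 0.94, 0.0, 0.0]
force: [1.5, -0.5, -0.1]
grip_width: 0.682
```

>>> arm_command(motion=[-30.5,-11.5,2.6,0,0,0.063,-32.5,-10,2.7,0,0,0.066,-34.5,-8.5,2.9,0,0,0.0685,-36,-6,2.9,0,0,0.0705,-37,-3.5,3,0,0,0.072])

```text
clock: 1.38
position: [0.3852, 0.2277, 0.181]
tcp_rot: [0.497, 0.868, 0.0, 0.0]
force: [1.3, 0.7, 1.4]
grip_width: 0.638
```

>>> arm_command(motion=[-37.5,-1,3,0,0,0.0725,-37.5,1.5,3,0,0,0.0725,-37,4.5,3,0,0,0.072,-36,7,3,0,0,0.0705,-34,9,2.8,0,0,0.0685])

```text
clock: 1.8
position: [0.4749, 0.0662, 0.1661]
tcp_rot: [0.643, 0.766, 0.0, 0.0]
force: [0.4, 0.7, 0.6]
grip_width: 0.638
```

>>> arm_command(motion=[-32.5,11,2.8,0,0,0.066,-30,12.5,2.6,0,0,0.063,-27.5,13.5,2.4,0,0,0.0595,-25,14,2.3,0,0,0.0555,-22,14.5,2.2,0,0,0.051])

```text
clock: 2.22
position: [0.5488, -0.0669, 0.1536]
tcp_rot: [0.748, 0.663, -0.0, 0.0]
force: [-0.3, 0.1, -0.3]
grip_width: 0.636
```

>>> arm_command(motion=[-19.5,14,2,0,0,0.0465,-17,13.5,1.7,0,0,0.042,0,0,0,0,0,0,0,0,0,0,0,0])

```text
clock: 2.55
position: [0.5703, -0.1056, 0.1496]
tcp_rot: [0.776, 0.631, -0.0, -0.0]
force: [-0.4, 0.3, -0.9]
grip_width: 0.634
```

```bash
python3 - <<'E'
from workcell import *
from mv import *
import cv2
s=read_state();c=read_camera("wrist");cv2.imwrite("pics/w1.png",c["img"])
print(s["clock"],s["position"],s["joints"].round(3),s["grip_width"])
T=np.array(c["tool_from_camera"]);print(T.round(3),c["fx"],c["cx"],c["cy"])
for l in("scoop","ball_a"):print(l,[(round(d["confidence"],2),np.round(d["location"],4)) for d in tip_of(l,c)])
rows(s["position"],R.from_quat(s["tcp_rot"]),np.array([.5698,-.1055,.047]),down(78.2),4)
E
```

```text
2.55 [ 0.57030196 -0.10556372  0.14957135] [-0.246  0.416  1.498  0.     1.229 -0.04 ] 0.6344983483772305
[[-0.001 -0.963 -0.27   0.078]
 [ 1.    -0.001  0.001 -0.001]
 [-0.001 -0.27   0.963 -0.18 ]
 [ 0.     0.     0.     1.   ]] 297.3186396354542 256.51044302100945 195.7550991260082
scoop [(0.98, array([ 5.943e-01,  3.900e-03, -1.000e-04]))]
ball_a [(0.81, array([ 0.5659, -0.0556,  0.0142])), (0.73, array([ 0.5999, -0.0455,  0.0139]))]
0 [-0.0, -0.1, 25.6, -0.0002, -0.0, 0.0, -0.0, -0.1, 25.7, -0.0002, -0.0, 0.0001, -0.0, -0.1, 25.6, -0.0002, -0.0001, 0.0, -0.0, -0.2, 25.7, -0.0002, 0.0, 0.0001]
end [ 0.5698 -0.1054  0.047 ] [0.7761 0.6307 0.     0.    ]
```

View pics/w1.png

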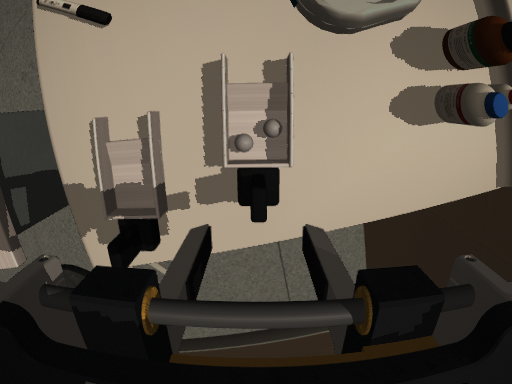

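>>> arm_command(motion=[0,0,25,0,0,0,0,0,32,0,0,0,0,0,28,0,0,0,0,0,12.5,0,0,0,0,0,5,0,0,0])

```text
clock: 3.12
position: [0.5695, -0.1042, 0.0459]
tcp_rot: [0.775, 0.631, -0.001, -0.001]
force: [0.7, -0.1, 1.0]
grip_width: 0.64
```

>>> arm_command(motion=[0,0,0,0,0,0,0,0,0,0,0,0,0,0,0,0,0,0,0,0,0,0,0,0,0,0,0,0,0,0], fingers=30)

```text
clock: 3.53
position: [0.5708, -0.1052, 0.0485]
tcp_rot: [0.776, 0.631, 0.0, 0.001]
force: [0.7, 0.3, -0.1]
grip_width: 0.337
```

>>> arm_command(motion=[0,0,0,0,0,0,0,0,0,0,0,0,0,0,0,0,0,0,0,0,0,0,0,0,0,0,0,0,0,0], fingers=0)

```text
clock: 3.95
position: [0.5705, -0.1051, 0.0477]
tcp_rot: [0.776, 0.631, 0.0, 0.0]
force: [-1.3, 1.3, 1.7]
grip_width: 0.148
```

```bash
python3 - <<'E'
from workcell import *
import cv2
c=read_camera("wrist");cv2.imwrite("pics/w2.png",c["img"])
c2=read_camera("side");cv2.imwrite("pics/s2.png",cv2.resize(c2["img"][200:330,260:420],None,fx=4,fy=4))
print(read_state())
E
```

```text
{'clock': 4.05, 'joints': array([-2.45329057e-01,  5.38301545e-01,  1.57770494e+00, -4.80165788e-05,
        1.02529068e+00, -4.03140416e-02]), 'qvel': array([ 0.00094061,  0.00018833,  0.0002925 ,  0.00163553, -0.00165373,
        0.00068447]), 'effort': array([ 1.75146656e-01, -5.94866180e+01, -2.91918057e+01,  1.67545709e-01,
       -6.49764924e-02,  4.56358236e-02]), 'position': array([ 0.57051899, -0.1051239 ,  0.04773218]), 'tcp_rot': array([7.75743981e-01, 6.31047743e-01, 7.21072744e-05, 1.30580150e-04]), 'force': array([-0.70282294, -0.72346719,  3.0983779 ]), 'wrist_torque': array([-0.09493691,  0.14297443,  0.07355698]), 'grip_width': 0.14762250381031441}
```

View pics/w2.png

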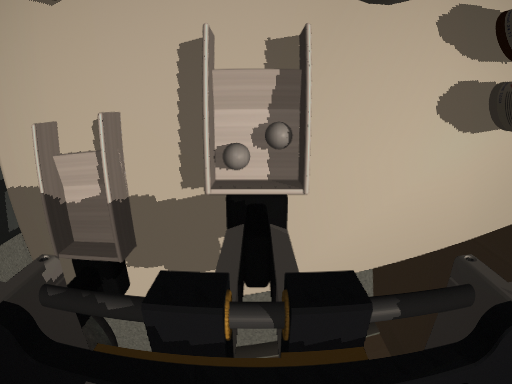

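View pics/s2.png

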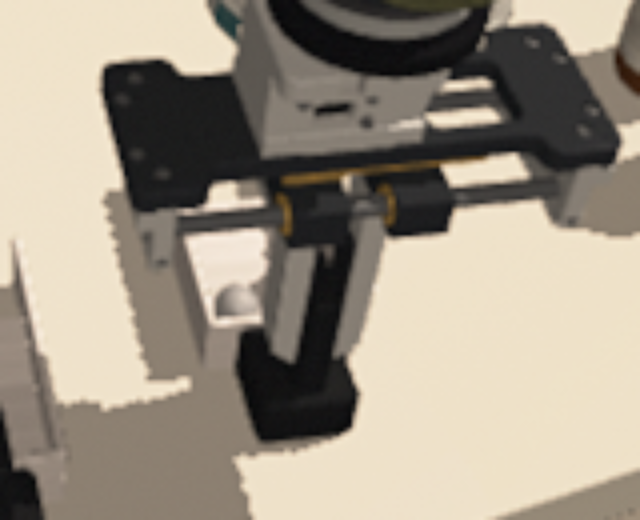

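>>> arm_command(motion=[0,0,-3,0,0,0,0,0,-8,0,0,0,0,0,-14,0,0,0,0,0,-18,0,0,0,0,0,-18,0,0,0])

```text
clock: 4.47
position: [0.5701, -0.105, 0.1094]
tcp_rot: [0.776, 0.631, -0.0, -0.0]
force: [0.6, -1.1, -2.5]
grip_width: 0.147
```

>>> arm_command(motion=[0,0,-14,0,0,0,0,0,-8,0,0,0,0,0,-3,0,0,0,0,0,0,0,0,0,0,0,0,0,0,0])

```text
clock: 4.88
position: [0.5701, -0.105, 0.1328]
tcp_rot: [0.776, 0.631, -0.0, -0.0]
force: [0.1, -0.5, -2.8]
grip_width: 0.147
```

```bash
python3 - <<'E'
from workcell import *
from mv import *
import cv2
s=read_state();c=read_camera("wrist");cv2.imwrite("pics/w3.png",c["img"])
print(s["clock"],s["position"],s["tcp_rot"].round(4),s["joints"].round(3),s["force"],s["wrist_torque"],s["grip_width"])
r=R.from_quat(s["tcp_rot"])
for l in("scoop","ball_a"):print(l,[(round(d["confidence"],2),(1000*r.inv().apply(np.array(d["location"])-s["position"])).round(1)) for d in tip_of(l,c)])
a=np.radians(109.4);u=np.array([np.cos(a),np.sin(a)]);g=np.array([.520,.430])+u*(-.150-.110)
n=20;t=(1-np.cos(np.linspace(0,np.pi,n+1)))/2
rows(s["position"],r,np.array([*g,.0477+.077]),down(109.4),n,t)
E
```

```text
4.8833 [ 0.57006868 -0.10498482  0.13279598] [ 7.757e-01  6.310e-01 -3.000e-04 -5.000e-04] [-0.245  0.433  1.515 -0.     1.195 -0.04 ] [ 0.08118726 -0.48586086 -2.7715445 ] [-0.11178299  0.06829391 -0.02578062] 0.14738080713158178
scoop [(0.67, array([113.3,   1.2,  46.6]))]
ball_a [(0.81, array([ 46. , -11.9,  32.7])), (0.67, array([65.4, 14.9, 34.3]))]
0 [1.8, -0.1, 0.1, -0.0, -0.0, -0.0033, 5.3, -0.5, 0.1, -0.0, -0.0, -0.01, 8.8, -0.5, 0.2, -0.0001, -0.0, -0.0163, 11.9, -0.7, 0.4, -0.0, -0.0, -0.0223, 14.9, -0.4, 0.4, -0.0001, -0.0, -0.0277]
5 [17.4, 0.0, 0.5, -0.0, -0.0001, -0.0324, 19.5, 0.6, 0.5, -0.0001, 0.0, -0.0364, 21.2, 1.5, 0.6, -0.0001, -0.0, -0.0394, 22.1, 2.4, 0.6, -0.0001, -0.0, -0.0415, 22.6, 3.4, 0.7, -0.0, -0.0001, -0.0425]
10 [22.4, 4.3, 0.6, -0.0001, 0.0, -0.0425, 21.7, 5.2, 0.6, -0.0001, -0.0, -0.0415, 20.4, 5.7, 0.6, -0.0001, -0.0, -0.0394, 18.5, 6.1, 0.5, -0.0001, -0.0001, -0.0363, 16.4, 6.0, 0.5, -0.0, 0.0, -0.0325]
15 [13.8, 5.5, 0.4, -0.0001, -0.0, -0.0277, 11.0, 4.8, 0.4, -0.0, -0.0, -0.0223, 7.9, 3.7, 0.2, -0.0001, -0.0, -0.0163, 4.8, 2.3, 0.2, 0.0, -0.0, -0.0099, 1.7, 0.8, 0.0, 0.0, -0.0, -0.0034]
end [0.6063 0.1848 0.1247] [ 0.5778  0.8161  0.     -0.    ]
```

View pics/w3.png

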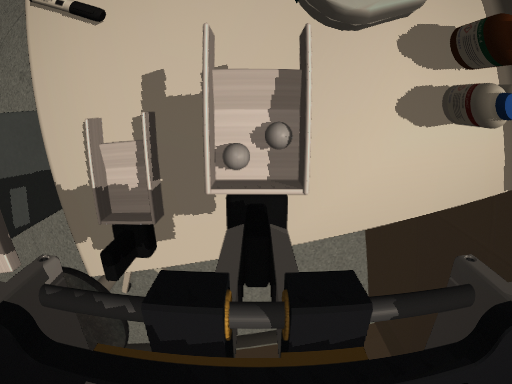

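>>> arm_command(motion=[2,0,0,0,0,-0.003,5.5,-0.5,0,0,0,-0.01,9,-0.5,0.2,0,0,-0.0165,12,-0.5,0.4,0,0,-0.022,15,-0.5,0.4,0,0,-0.028])

```text
clock: 5.45
position: [0.5761, -0.0608, 0.1324]
tcp_rot: [0.749, 0.662, -0.0, -0.0]
force: [0.3, 1.0, -1.9]
grip_width: 0.145
```

>>> arm_command(motion=[17.5,0,0.5,0,0,-0.0325,19.5,0.5,0.5,0,0,-0.0365,21,1.5,0.5,0,0,-0.0395,22,2.5,0.5,0,0,-0.0415,22.5,3.5,0.5,0,0,-0.0425])

```text
clock: 5.87
position: [0.589, 0.0424, 0.13]
tcp_rot: [0.682, 0.732, 0.0, -0.0]
force: [-0.5, -1.2, -3.0]
grip_width: 0.149
```

>>> arm_command(motion=[22.5,4.5,0.5,0,0,-0.0425,21.5,5,0.5,0,0,-0.0415,20.5,5.5,0.5,0,0,-0.0395,18.5,6,0.5,0,0,-0.0365,16.5,6,0.5,0,0,-0.0325])

```text
clock: 6.28
position: [0.6012, 0.1453, 0.1274]
tcp_rot: [0.608, 0.794, 0.0, -0.0]
force: [-0.1, -0.3, -2.0]
grip_width: 0.148
```

>>> arm_command(motion=[14,5.5,0.4,0,0,-0.0275,11,5,0.4,0,0,-0.022,8,3.5,0.2,0,0,-0.0165,5,2.5,0,0,0,-0.01,1.5,1,0,0,0,-0.003])

```text
clock: 6.7
position: [0.6071, 0.1863, 0.1265]
tcp_rot: [0.577, 0.816, -0.0, -0.0]
force: [-0.1, -0.2, -2.2]
grip_width: 0.148
```

```bash
cat > look.py <<'E'
from workcell import *
from mv import *
import cv2,sys
def look(tag,labels=("scoop","ball_a","hopper")):
    s=read_state();c=read_camera("wrist");c2=read_camera("scene")
    cv2.imwrite(f"pics/w{tag}.png",np.vstack([c["img"][:300],cv2.resize(c2["img"][60:240,120:420],(512,307))]))
    print(s["clock"],s["position"].round(4),s["tcp_rot"].round(4),s["joints"].round(3),s["force"].round(2),s["grip_width"])
    r=R.from_quat(s["tcp_rot"])
    for l in labels:print(l,[(round(d["confidence"],2),np.round(d["location"],4),(1000*r.inv().apply(np.array(d["location"])-s["position"])).round(1)) for d in tip_of(l,c)])
    if "hopper" in labels:print("hop scene",[(round(d["confidence"],2),np.round(d["location"],4)) for d in tip_of("hopper",c2)])
    return s
E
python3 -c "
from look import *
look('4')"
```

```text
6.7 [0.6071 0.1863 0.1265] [ 0.5774  0.8164 -0.     -0.    ] [ 0.24   0.557  1.346 -0.     1.24  -0.1  ] [-0.1  -0.2  -2.22] 0.1480890154075174
scoop [(0.65, array([0.5727, 0.2898, 0.0802]), array([109. ,   2.1,  46.3]))]
ball_a [(0.63, array([0.5804, 0.2248, 0.0942]), array([ 45.2, -12.3,  32.3]))]
hopper []
hop scene [(0.63, array([0.5197, 0.4301, 0.0021]))]
```

View pics/w4.png

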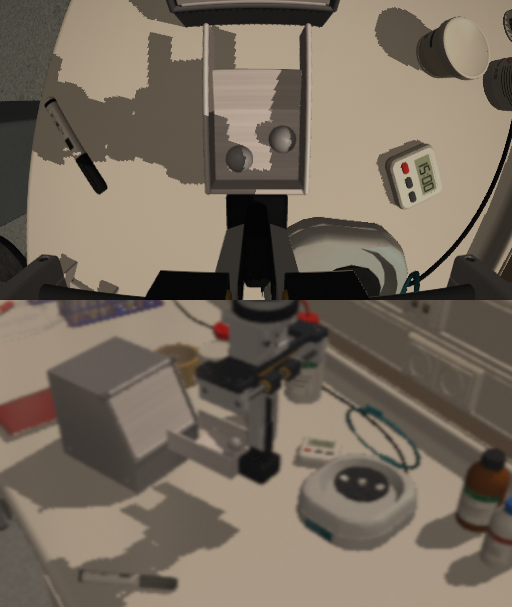

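>>> arm_command(motion=[2,0,0.5,0,0,0,6,0,1,0,0,0,10,0,1,0,0,0,13,0,0.5,0,0,0,14,0,0,0,0,0])

```text
clock: 7.42
position: [0.5915, 0.2293, 0.1234]
tcp_rot: [0.578, 0.816, -0.0, -0.0]
force: [0.7, -0.7, -2.0]
grip_width: 0.147
```

>>> arm_command(motion=[14,0,0,0,0,0,13,0,0,0,0,0,11,0,0,0,0,0,9,0,0,0,0,0,6,0,0,0,0,0])

```text
clock: 7.83
position: [0.5741, 0.2792, 0.1236]
tcp_rot: [0.578, 0.816, -0.0, 0.0]
force: [2.3, -2.3, -2.0]
grip_width: 0.148
```

>>> arm_command(motion=[3,0,0,0,0,0,2,0,0,0,0,0,0,0,0,0,0,0,0,0,0,0,0,0,0,0,0,0,0,0])

```text
clock: 8.25
position: [0.5729, 0.2824, 0.1232]
tcp_rot: [0.578, 0.816, -0.0, -0.0]
force: [-0.0, -1.7, -4.3]
grip_width: 0.15
```

```bash
python3 -c "
from look import *
s=look('5',('scoop','ball_a'))
a=np.radians(109.4);d=s['position'][:2]-[.5199,.4304];print('tcp in hopper',d@[np.cos(a),np.sin(a)],d@[-np.sin(a),np.cos(a)])"
```

```text
8.25 [0.5729 0.2824 0.1232] [ 5.781e-01  8.160e-01 -3.000e-04 -1.000e-04] [ 0.401  0.568  1.336 -0.     1.238  0.063] [-0.02 -1.65 -4.35] 0.1504374619566377
scoop [(0.59, array([0.538 , 0.3867, 0.0773]), array([110. ,   1.7,  45.9]))]
ball_a [(0.93, array([0.5465, 0.3194, 0.0912]), array([ 43.7, -12.6,  32. ])), (0.72, array([0.5706, 0.3468, 0.091 ]), array([61.6, 19.2, 32.2]))]
tcp in hopper -0.15723583444965342 -0.0008185880566744191
```

View pics/w5.png

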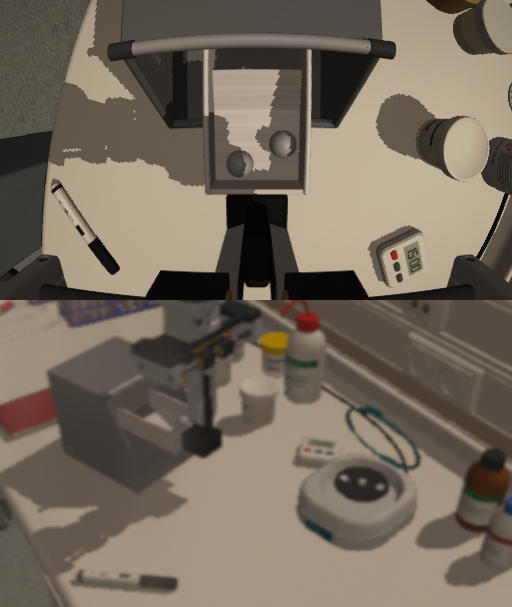

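>>> arm_command(motion=[4.5,0,-9.5,0,-0.0875,0,4.5,0,-9.5,0,-0.0875,0,4.5,0,-9.5,0,-0.0875,0])

```text
clock: 8.7
position: [0.5682, 0.2974, 0.1521]
tcp_rot: [0.574, 0.808, -0.076, 0.109]
force: [0.6, -2.7, -2.3]
grip_width: 0.148
```

```bash
python3 -c "
from look import *
s=read_state();print(s['joints'].round(3),s['qvel'].round(2),s['force']);r=R.from_quat(s['tcp_rot']);print((s['position']+r.apply([.111,0,.047])).round(4),r.as_matrix().round(3))"
```

```text
[ 0.534  0.586  1.261 -0.268  1.353  0.264] [ 0.54  0.15 -0.32 -1.01  0.53  0.71] [ 0.55420884 -2.69905687 -2.30256771]
[0.537  0.3868 0.0775] [[-0.318  0.944  0.089]
 [ 0.911  0.33  -0.248]
 [-0.263  0.002 -0.965]]
```

>>> arm_command(motion=[4.5,0,-9.5,0,-0.0875,0,4.5,0,-9.5,0,-0.0875,0,4.5,0,-9.5,0,-0.0875,0,4.5,0,-9.5,0,-0.0875,0,4.5,0,-9.5,0,-0.0875,0])

```text
clock: 9.12
position: [0.5542, 0.3364, 0.1853]
tcp_rot: [0.543, 0.766, -0.198, 0.282]
force: [0.6, -2.1, -1.6]
grip_width: 0.148
```

>>> arm_command(motion=[0,0,0,0,0,0,0,0,0,0,0,0,0,0,0,0,0,0,0,0,0,0,0,0,0,0,0,0,0,0])

```text
clock: 9.53
position: [0.5548, 0.3347, 0.1843]
tcp_rot: [0.544, 0.766, -0.198, 0.279]
force: [1.3, -1.0, -3.5]
grip_width: 0.147
```

>>> arm_command(motion=[0,0,0,0,0,0,0,0,0,0,0,0,0,0,0,0,0,0,0,0,0,0,0,0,0,0,0,0,0,0])

```text
clock: 9.95
position: [0.5543, 0.3356, 0.184]
tcp_rot: [0.543, 0.767, -0.198, 0.28]
force: [0.6, -1.1, -1.5]
grip_width: 0.146
```

```bash
python3 -c "
from look import *
s=look('6',('scoop','ball_a'))
r=R.from_quat(s['tcp_rot']);print((s['position']+r.apply([.111,0,.047])).round(4),np.degrees(np.arccos(-r.as_matrix()[2,2])))"
```

```text
9.95 [0.5543 0.3356 0.184 ] [ 0.543   0.7666 -0.1981  0.2798] [ 0.737  0.72   1.098 -0.637  1.626  0.463] [ 0.61 -1.14 -1.48] 0.14611618674372767
scoop []
ball_a []
[0.5362 0.3871 0.0766] 40.100664826542136
```

View pics/w6.png

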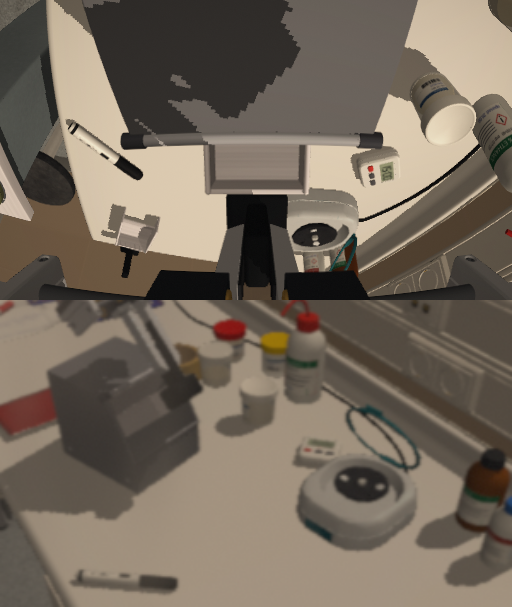

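>>> arm_command(motion=[0,0,0,0,0,0,0,0,0,0,0,0,0,0,0,0,0,0,0,0,0,0,0,0,0,0,0,0,0,0])

```text
clock: 10.57
position: [0.5542, 0.3357, 0.1839]
tcp_rot: [0.543, 0.767, -0.198, 0.28]
force: [0.7, -2.0, -1.5]
grip_width: 0.145
```

>>> arm_command(motion=[-3.7,0,9.9,0,0.0875,0,-3.7,0,9.9,0,0.0875,0,-3.7,0,9.9,0,0.0875,0,-3.7,0,9.9,0,0.0875,0])

```text
clock: 10.9
position: [0.5654, 0.304, 0.1587]
tcp_rot: [0.569, 0.804, -0.099, 0.141]
force: [1.1, -1.0, -4.1]
grip_width: 0.145
```

```bash
python3 -c "
from look import *
s=look('7',('scoop','ball_a'))
r=R.from_quat(s['tcp_rot']);print((s['position']+r.apply([.111,0,.047])).round(4),np.degrees(np.arccos(-r.as_matrix()[2,2])))"
```

```text
10.9 [0.5654 0.304  0.1587] [ 0.5692  0.804  -0.0989  0.1407] [ 0.575  0.602  1.236 -0.341  1.397  0.312] [ 1.06 -1.02 -4.08] 0.14485137974092502
scoop []
ball_a []
[0.5361 0.3875 0.0769] 19.81001201071952
```

View pics/w7.png

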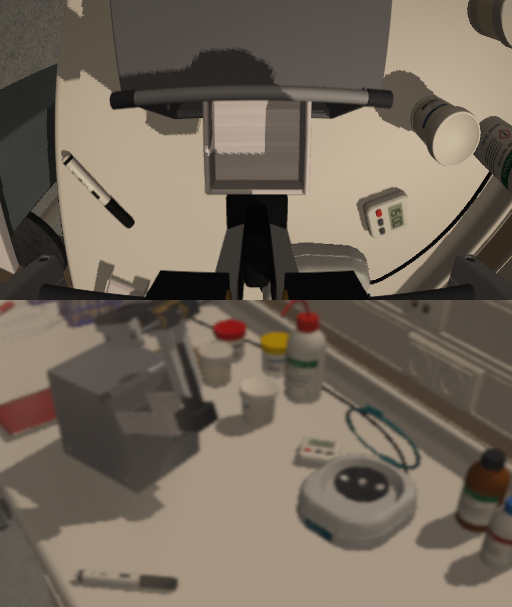

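Tray looks empty from here (rear visible to row ~98). I level it fully while still in the mouth and check.

>>> arm_command(motion=[-3.7,0,9.9,0,0.0875,0,-3.7,0,9.9,0,0.0875,0,-3.7,0,9.9,0,0.0875,0,-3.7,0,9.9,0,0.0875,0,0,0,0,0,0,0])

```text
clock: 11.52
position: [0.5732, 0.2803, 0.1215]
tcp_rot: [0.579, 0.816, -0.0, -0.002]
force: [0.7, -4.0, -1.9]
grip_width: 0.151
```

```bash
python3 -c "
from look import *
s=look('8',('scoop','ball_a'))
r=R.from_quat(s['tcp_rot']);print((s['position']+r.apply([.111,0,.047])).round(4),np.degrees(np.arccos(-r.as_matrix()[2,2])))"
```

```text
11.5167 [0.5732 0.2803 0.1215] [ 5.787e-01  8.156e-01 -1.000e-04 -2.100e-03] [0.396 0.569 1.338 0.004 1.237 0.058] [ 0.75 -4.04 -1.87] 0.15128754569373282
scoop [(0.94, array([0.5381, 0.386 , 0.0745]), array([111.2,   1.9,  47.4]))]
ball_a []
[0.5364 0.3852 0.0749] 0.23602861513582238
```

View pics/w8.png

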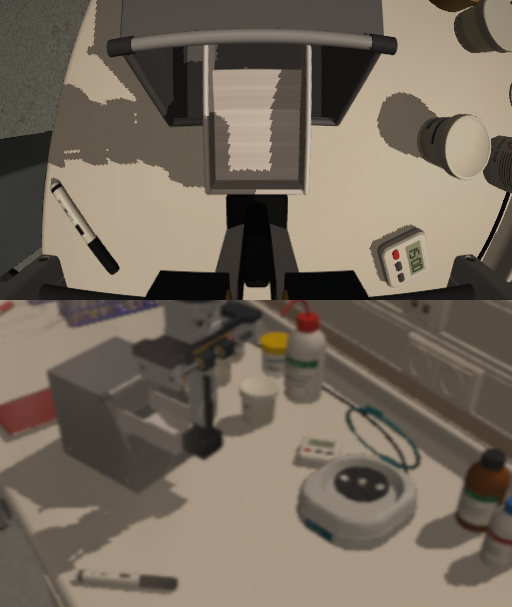

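>>> arm_command(motion=[-4,0,-1.5,0,0,0,-10,0,-1.5,0,0,0,-16,0,0,0,0,0,-18,0,0,0,0,0,-18,0,0,0,0,0])

```text
clock: 12.13
position: [0.5953, 0.2196, 0.127]
tcp_rot: [0.577, 0.816, 0.0, 0.0]
force: [0.8, -0.3, -1.3]
grip_width: 0.151
```

>>> arm_command(motion=[-18,0,0,0,0,0,-16,0,0,0,0,0,-12,0,0,0,0,0,-5,0,0,0,0,0,0,0,0,0,0,0])

```text
clock: 12.55
position: [0.6122, 0.1713, 0.1266]
tcp_rot: [0.578, 0.816, 0.0, 0.0]
force: [0.5, 0.2, -2.4]
grip_width: 0.145
```

```bash
python3 -c "
from look import *
s=look('9',('scoop','ball_a'))
n=16;t=(1-np.cos(np.linspace(0,np.pi,n+1)))/2
rows(s['position'],R.from_quat(s['tcp_rot']),np.array([.5703,-.105,.0477+.06]),down(78.2),n,t)"
```

```text
12.55 [0.6122 0.1713 0.1266] [5.783e-01 8.159e-01 1.000e-04 1.000e-04] [ 0.215  0.558  1.343  0.     1.24  -0.122] [ 0.46  0.18 -2.39] 0.14534707634956
scoop [(0.67, array([0.5763, 0.2774, 0.0787]), array([112.1,   1.2,  47.9]))]
ball_a []
0 [-2.4, -1.3, 0.2, 0.0, -0.0, 0.0052, -7.0, -3.7, 0.5, 0.0, -0.0, 0.0155, -11.5, -5.8, 0.9, 0.0, -0.0, 0.0251, -15.7, -7.4, 1.2, 0.0001, -0.0, 0.0338, -19.5, -8.4, 1.4, -0.0, -0.0, 0.0412]
5 [-22.5, -8.7, 1.6, 0.0, -0.0, 0.047, -24.9, -8.3, 1.8, 0.0, -0.0, 0.051, -26.3, -7.2, 1.8, 0.0001, -0.0, 0.053, -26.6, -5.9, 1.9, 0.0, -0.0, 0.053, -25.8, -4.2, 1.7, 0.0, -0.0, 0.051]
10 [-24.0, -2.7, 1.7, 0.0001, -0.0, 0.047, -21.2, -1.4, 1.4, -0.0, -0.0, 0.0412, -17.3, -0.5, 1.2, 0.0, -0.0001, 0.0338, -12.9, 0.2, 0.9, 0.0, 0.0, 0.0251, -8.0, 0.2, 0.5, 0.0, 0.0, 0.0155]
15 [-2.7, 0.2, 0.2, 0.0, 0.0, 0.0052]
end [ 0.5703 -0.105   0.1077] [ 0.7761  0.6307 -0.      0.    ]
```

View pics/w9.png

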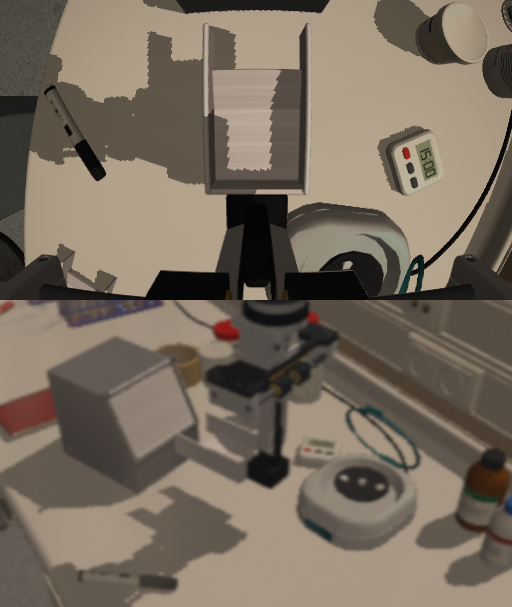

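The scoop is empty, no balls on the bench, and the flap is shut. Now I return to the original (clear) spot.

>>> arm_command(motion=[-2.5,-1.5,0,0,0,0.005,-7,-3.5,0,0,0,0.0155,-11.5,-6,0,0,0,0.025,-15.5,-7.5,0,0,0,0.034,-19.5,-8.5,1.5,0,0,0.041])

```text
clock: 13.17
position: [0.6019, 0.1096, 0.1251]
tcp_rot: [0.627, 0.779, 0.0, 0.0]
force: [-0.4, -0.5, -1.3]
grip_width: 0.142
```

>>> arm_command(motion=[-22.5,-8.5,1.5,0,0,0.047,-25,-8.5,2,0,0,0.051,-26.5,-7,2,0,0,0.053,-26.5,-6,2,0,0,0.053,-26,-4,2,0,0,0.051])

```text
clock: 13.58
position: [0.5822, -0.0217, 0.1154]
tcp_rot: [0.722, 0.692, -0.0, 0.0]
force: [0.2, -0.2, -1.9]
grip_width: 0.145
```

>>> arm_command(motion=[-24,-2.5,1.5,0,0,0.047,-21,-1.5,1.5,0,0,0.041,-17.5,-0.5,1,0,0,0.034,-13,0,1,0,0,0.025,-8,0,0.5,0,0,0.0155])

```text
clock: 14.0
position: [0.5696, -0.104, 0.1099]
tcp_rot: [0.775, 0.632, -0.0, 0.0]
force: [0.0, -0.1, -1.4]
grip_width: 0.147
```

>>> arm_command(motion=[-2.5,0,0,0,0,0.005,0,0,0,0,0,0,0,0,0,0,0,0])

```text
clock: 14.25
position: [0.5698, -0.104, 0.11]
tcp_rot: [0.775, 0.632, 0.0, 0.0]
force: [-0.7, 0.3, -1.5]
grip_width: 0.147
```

```bash
python3 -c "
from look import *
s=look('10',('scoop','ball_a'))"
```

```text
14.25 [ 0.5698 -0.104   0.11  ] [7.753e-01 6.316e-01 1.000e-04 0.000e+00] [-0.244  0.456  1.538  0.     1.147 -0.04 ] [-0.71  0.26 -1.5 ] 0.1472350376959163
scoop [(0.69, array([0.5936, 0.0043, 0.0614]), array([110.9,   1.4,  48.6]))]
ball_a []
```

View pics/w10.png

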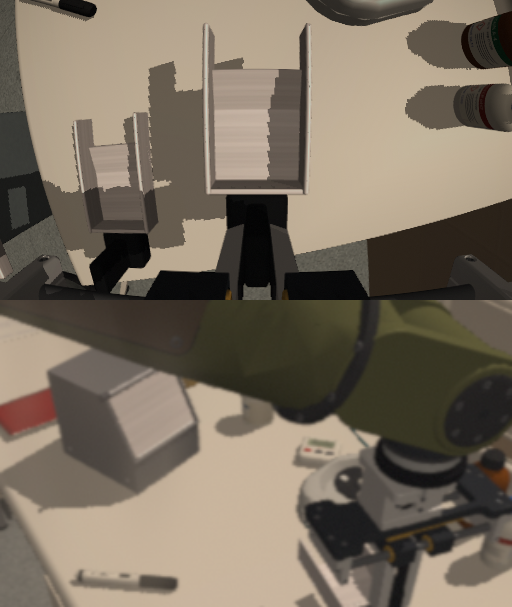

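Lower 62 mm, with a slow end, and watch the force.

>>> arm_command(motion=[0,0,8,0,0,0,0,0,17,0,0,0,0,0,17,0,0,0,0,0,10,0,0,0,0,0,5,0,0,0])

```text
clock: 14.87
position: [0.569, -0.1042, 0.051]
tcp_rot: [0.776, 0.631, -0.001, -0.001]
force: [-0.6, 1.2, -0.6]
grip_width: 0.148
```

>>> arm_command(motion=[0,0,1.5,0,0,0,0,0,1.5,0,0,0,0,0,1,0,0,0,0,0,0,0,0,0,0,0,0,0,0,0])

```text
clock: 15.28
position: [0.57, -0.1046, 0.0494]
tcp_rot: [0.776, 0.631, 0.0, 0.0]
force: [-0.9, 0.8, -1.3]
grip_width: 0.147
```

>>> arm_command(motion=[0,0,0.7,0,0,0,0,0,0.7,0,0,0,0,0,0,0,0,0,0,0,0,0,0,0])

```text
clock: 15.62
position: [0.5699, -0.1046, 0.0477]
tcp_rot: [0.776, 0.631, 0.0, 0.0]
force: [1.2, -0.2, 1.1]
grip_width: 0.144
```

```bash
python3 -c "
from look import *
for i in range(3):
  read_camera('scene');s=read_state();print(s['position'][2],s['force'])"
```

```text
0.0477438504536888 [ 0.52677392 -0.44374704  1.15058975]
0.04772157296581287 [ 0.37901935 -0.78258159  1.44132283]
0.047753068096366674 [0.39013245 0.18759572 1.92575841]
```

On the bench (same height as at the grasp, force turned upward). Release gradually and withdraw.

>>> arm_command(motion=[0,0,0,0,0,0,0,0,0,0,0,0,0,0,0,0,0,0,0,0,0,0,0,0,0,0,0,0,0,0], fingers=60)

```text
clock: 16.18
position: [0.5697, -0.1045, 0.0474]
tcp_rot: [0.776, 0.631, -0.0, -0.0]
force: [-0.6, 0.3, 1.3]
grip_width: 0.468
```

>>> arm_command(motion=[0,0,-5,0,0,0,0,0,-15,0,0,0,0,0,-25,0,0,0,0,0,-30,0,0,0,0,0,-25,0,0,0])

```text
clock: 16.6
position: [0.5698, -0.1046, 0.1496]
tcp_rot: [0.776, 0.631, 0.0, 0.0]
force: [0.4, 0.1, 0.6]
grip_width: 0.641
```

>>> arm_command(motion=[0,0,-15,0,0,0,0,0,-5,0,0,0,0,0,0,0,0,0,0,0,0,0,0,0,0,0,0,0,0,0])

```text
clock: 17.02
position: [0.5692, -0.1044, 0.166]
tcp_rot: [0.776, 0.631, -0.001, -0.001]
force: [-0.2, 1.0, 0.6]
grip_width: 0.639
```

```bash
python3 -c "
from look import *
s=look('11',('scoop','ball_a'))
c=read_camera('side');cv2.imwrite('pics/s11.png',c['img']);print([(d['confidence'],d['location']) for l in('scoop','ball_a') for d in tip_of(l,c)])"
```

```text
17.0167 [ 0.5692 -0.1044  0.166 ] [ 7.756e-01  6.312e-01 -7.000e-04 -9.000e-04] [-0.245  0.398  1.483 -0.     1.263 -0.04 ] [-0.22  0.95  0.62] 0.6391352258815515
scoop [(0.6, array([0.5926, 0.0033, 0.0006]), array([110.2,   1.4, 165.4]))]
ball_a []
[(0.97, [0.5918, 0.0055, -0.001])]
```

View pics/w11.png

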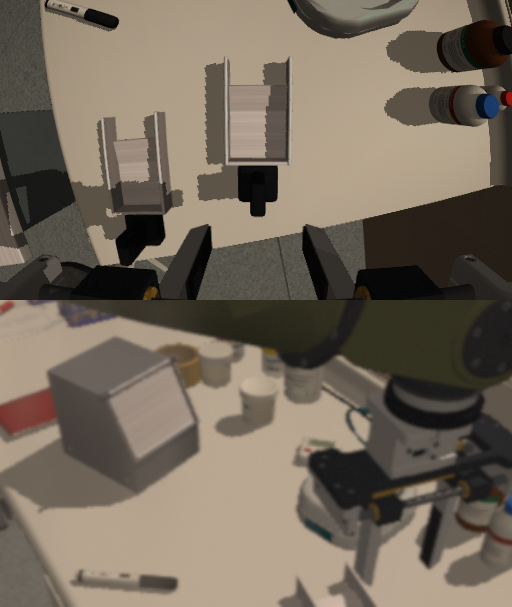

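View pics/s11.png

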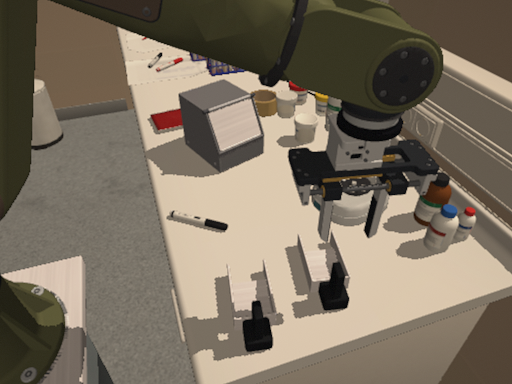

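```bash
python3 -c "
from workcell import *
print(job_done())"
```

```text
the job is handed in; nothing more can be done
None
```

I emptied the scoop through the hopper's flap, set it back down upright at its starting place, and handed the job in at about 17 s of the 59 s allowed. `job_done()` gave no verdict.

- **Tipping:** I carried the scoop level and pushed the flap in until the lip was at about x -46 mm in the hopper. Both balls were still in the tray at that point. I then tipped it to 40.1° about the lip, held it there about 1.5 s and levelled it while still in the mouth.
- **Last checks:** The wrist picture showed the tray empty. The flap was shut after I backed out, and no balls were seen on the bench. The scoop stands upright with its underside at about 0 mm (readings of +0.6 and -1.0 mm), and the gripper is clear about 165 mm above the bench.
- **Not seen directly:** I could not see the balls inside the closed hopper. That they are in it is inferred from the empty tray and the clear bench.

No check failed. The two cameras agreed on the scoop's position within about 2 mm.

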